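# Chock the rolling pin on the sloping draining board

### The arm

A 6-joint arm with a two-finger parallel gripper is mounted at the origin on the work surface; the furniture and walls round the work are solid. World frame = base frame: x ahead of the robot, y to its left, z up, the work surface at z = 0. Lengths are in mm, angles in rad, forces in N, time in s.
With the tool pointing down it reaches from about 350 to 875 mm from the base axis. Payload 4.2 kg.
Tool frame: the origin (TCP) lies between the finger pads; the fingertips stand 14 mm ahead of it and the grasp point (between the pads) lies 5 mm behind it; z points along the fingers, y is the line along which they close (so a half turn about z gives the same grasp; the last joint's range is limited). The gripper opens to 85 mm and grips with 20 to 120 N. Pads are 22 mm wide; open, the fingers measure 114 mm over their backs; the gripper's body (76 mm by 85 mm) begins 54 mm behind the grasp point. The pads swing forward as they close: fully open they stand 13 mm farther back than shut.
Start: joints at [1.535, 0.385, 0.008, 0, -1.194, -0.259], TCP at [181.561, 598.026, 245.312] pointing down, gripper open.
Joint ranges: [-3.14, 3.14], [-1.21, 2.06], [-1.07, 1.41], [-3.16, 2.05], [-2.99, -0.16], [-3.1, 3.1]. Speed limits (rad/s): [2.79, 2.79, 3.14, 3.14, 3.14, 3.14].

### API

Orientations are given as a unit quaternion [x, y, z, w].
In Python, from bench import * gives the robot as it stands.
- The arm moves only by the tool carry_out, never from a script. Its argument "motion" is a list of rows, each a list of 7 numbers: the turn, a rotation vector about the tool's x, y, z in rad, then the shift along the tool's x, y, z in mm, then the opening, from -1 (shut) to 1 (fully open), so that 0 is half open. A call has 1 to 5 rows; each row is the pose to reach, as a shift and turn from the pose commanded when the call began, along the tool's axes at that moment; what a row does not reach only later rows make up. A row lasts 1/8 s, in which the tool goes at most 62.5 mm and 10.7 degrees, less where a joint would pass 70% of its speed; a pose out of reach is approached as far as the arm can. A call with a gripper value outside its range is refused whole. The fingers move at their own pace and stop on an object; the grip force is fixed at half the most. Time passes only in rows, so rows that repeat a pose let the fingers close. It gives the time, the measured TCP pose, the force, the opening and the grip force at its end, in the units of the state.
- read_state(): the state, without advancing time (a new reading comes with each control period).
- get_image(name): name is "scene" or "top"; returns a dict with "color" (420x560x3 uint8, blue, green, red), "mtx" (3x3 intrinsics, pixels), "k1" (the pictures are not rectified: a ray, as slopes to the right and down, at radius r is drawn at 1 + k1 r^2 times it, then the intrinsics apply), "position" and "orientation" of the camera in the world. Camera axes: x right, y down, z forward; pixel columns grow to the right and rows downward; lengths in mm; the calibration is good to about 2 mm. A picture is of the moment at which its call begins. There is no depth.
- job_done(): hands the job in; it is judged then, once.
The state is a dict: "clock": time; "joints": joint angles; "joint_vel": joint speeds; "joint_efforts": joint torques, N m; "position": TCP position; "ee_rot": TCP orientation; "contact_force": force on the tool from outside, world axes, zero at the start; "wrist_torque": the same for the moment, N m; "gripper_width": finger opening in mm; "grasp_force": force on a finger pad.
Only numpy, scipy, OpenCV 4.12 (cv2) and the standard library are available. Lean on these libraries where they do the work, as an engineer would, in place of code of your own. Each camera call takes 0.05 s, during which the arm holds its last target. There are 200 camera calls.

### The job

Put the rolling pin to dry across the middle of the sloping draining board, chocked so that it cannot roll off. First set the forked wooden chock flat on the board just downhill of the middle, its two toes pointing uphill, and let go of it; then bring the pin, lay it gently on the board with the chock's toes under its downhill side, and keep hold of it until you can feel it bearing on both the board and the chock - only then let go. It must stay there squarely on its own; never let it roll off onto the worktop, and leave the spice jars and the timer where they are.

Things in the scene. Friction and masses are not known exactly. Their poses are not given: they have to be found in the camera images.
- drainer: Slatted light-wood draining board, 260 x 260 mm, fixed; origin at worktop level under its middle. Its flat top falls 9 degrees (0.157 rad) towards the board's own -x (roughly towards the robot); its y is level, across the slope. The top is 38 mm above the worktop at the middle, 18 mm at the low edge, 58 mm at the high edge. No rim: round things roll off the low edge.
- drainer_mid (a point): Middle of the draining board's top surface (axes as the board's: x uphill but level, z up).
- chock: Loose forked chock of dark wood with rubber soles, 82 (x) x 136 (y) x 60 mm, 0.36 kg. Origin at its underside, under its middle; its two toes point to +x. Behind (x = -41 to -19 mm) a bar 28 mm high joins the toes and carries an upright grip fin. Only its soles' grip holds it on the board (it resists a push of 2 to 3 N). A pin lying on the board against the toes has its axis at x = +54 mm, 28 mm above the underside.
- chock_toes (a point): Point midway between the tips of the chock's toes, at its underside (x = +41 mm). Toes: each 31 mm wide, at y = -52.5 and +52.5 mm, 28 mm high, sloping down by 40 degrees from x = +10 mm to a thin tip (2 mm) at x = +41 mm; the 74 mm gap between them leaves room for fingers.
- chock_grip (a point): Point to pinch the chock: on its upright fin, which is 16 mm thick (chock x), 60 mm wide (chock y) and reaches from 28 to 60 mm above the underside; this point is at x = -30 mm, 45 mm up.
- pin_center (a point): Centre of the rolling pin, half-way along its axis; x is the pin's axis. Light-wood barrel 56 mm in diameter and 136 mm long, a turned handle of 26 mm diameter at each end, 200 mm long overall, about 0.45 kg. Lies at first in the white stand, its axis 50 mm above the worktop; grasp across the middle of the barrel.
- pin: The rolling pin; origin at its centre, x along its axis. Held fast and slid along the board it drags with 0.5 to 0.75 of the force that presses it down.
- pin_stand: White stand fixed on the worktop, 130 (x) x 90 (y) x 45 mm, origin under its middle; two V saddles at x = -53 and +53 mm, each 16 mm thick, hold the pin along x with a 90 mm gap between them for the fingers.
- salt_jar: Spice jar with red cap, 45 mm in diameter, 106 mm tall, standing between the work places; origin under its foot. To be left alone.
- herb_jar: Spice jar with red cap, 45 mm in diameter, 106 mm tall, at the left; origin under its foot. To be left alone.
- timer: Round white kitchen timer, 65 mm in diameter, 53 mm tall; origin under its foot. To be left alone.
Mind the look-alikes: they are no part of the job. Leave any purple look-alike of the chock alone.

How it is judged:
By the outcome, as a careful person would: the job done as asked, in the order asked, and still so for the second after the job is handed in, with the robot touching nothing.
It also fails if it takes over 64 s, if anything falls off the work surface, if the arm or the gripper's body presses on something with over 40 N, if the wrist force passes 120 N, or if a joint passes its speed limit or range.

## Working session

There is one attempt and no reset: what is moved stays moved. The work goes in short steps, Python scripts to look and compute and a tool call to move; the robot and the scene stay as the last step left them, time stands still between calls to the robot, and variables do not carry over. Pictures are saved under pics/ and viewed, at most 10 in all, crops included, and the job is handed in when it is done.

Besides the shell and the picture viewer there is one more tool, called after "Emit:" as name(argument=value, ...) on one line, values as JSON. carry_out: Moves the arm, as the interface text tells. Its arguments: {"type":"object","properties":{"motion":{"type":"array"}},"required":["motion"]}

```bash
mkdir -p pics; ls
python3 - <<'E'
from bench import *
import cv2
for n in("scene","top"):
    i=get_image(n); cv2.imwrite(f"pics/{n}0.png",i["color"]); print(n,i["mtx"],i["k1"],i["position"],i["orientation"])
print(read_state())
E
```

```text
pics
scene [[404.6506629    0.         280.1774526 ]
 [  0.         404.6506629  210.38294219]
 [  0.           0.           1.        ]] -0.06180415253173602 [ 105.64078174 -735.44148387  618.63793627] [ 0.84747247 -0.20098955  0.11180187 -0.47842863]
top [[494.98604259   0.         288.4465309 ]
 [  0.         494.98604259 209.36090706]
 [  0.           0.           1.        ]] -0.139397058197655 [-217.55412309 -245.56131483 1416.61943936] [ 0.80023394 -0.53852601  0.14334096 -0.22151468]
{'clock': 0.1, 'joints': array([ 1.53460164e+00,  3.85497055e-01,  6.76180664e-03, -4.43291017e-04,
       -1.19401179e+00, -2.58596449e-01]), 'joint_vel': array([ 0.00022984, -0.00188683,  0.00245331,  0.00215851,  0.00026376,
        0.00108669]), 'joint_efforts': array([-7.20890439e-04, -3.93319237e+01,  1.88928598e+01,  4.19797629e+00,
       -2.58332788e-03,  3.91240064e-06]), 'position': array([181.42595091, 597.56842966, 244.31895185]), 'ee_rot': array([ 9.89144424e-01, -1.46943234e-01, -9.65087408e-05,  9.92191611e-04]), 'contact_force': array([ 0.25757805,  0.2270218 , -0.77450941]), 'wrist_torque': array([-0.00666602,  0.0149718 , -0.02416211]), 'grasp_force': 0.0, 'gripper_width': 85.65224626660256}
```

View pics/scene0.png

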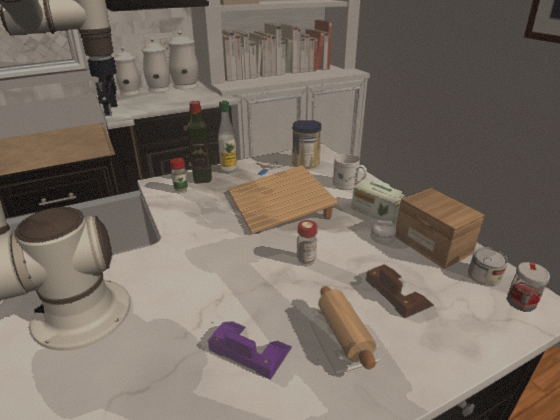

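View pics/top0.png

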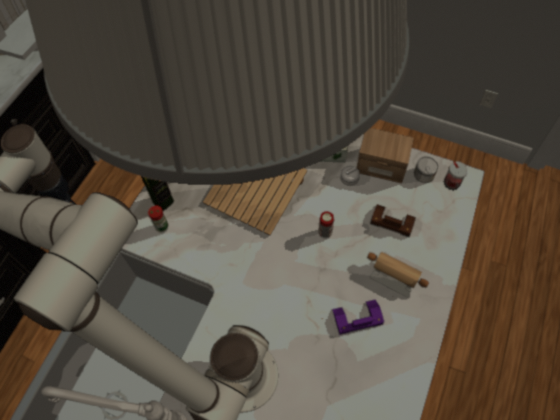

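The scene view shows the dark chock at about (398,290), the purple look-alike at (250,348), the pin at (347,325) and the drainer at (282,198). The top view shows the chock at (393,220), the look-alike at (358,317) and the pin at (397,269).
Candidates for the chock are the dark-brown one at scene (398,290) and the purple one at scene (250,348), and I choose the brown. The pin at (347,325) is the only candidate for the pin. Next I check this in close crops.

```bash
cat > h.py <<'E'
from bench import *
import cv2, numpy as np
from scipy.spatial.transform import Rotation as R
from scipy.optimize import least_squares
CAL={}
def load(n):
    i=get_image(n); return i
def project(P,i):
    p=R.from_quat(i["orientation"]).inv().apply(np.atleast_2d(P)-i["position"])
    s=p[:,:2]/p[:,2:]; s=s*(1+i["k1"]*(s**2).sum(1,keepdims=True))
    return s*i["mtx"][0,0]+i["mtx"][:2,2]
def on_plane(px,i,z):
    d=np.array(px,float)-i["mtx"][:2,2]; d/=i["mtx"][0,0]; s=d.copy()
    for _ in range(20): s=d/(1+i["k1"]*(s@s))
    v=R.from_quat(i["orientation"]).apply([*s,1]); return i["position"]+v*(z-i["position"][2])/v[2]
def fit(obs,x0,f=None):
    """obs: list of (image, objpoint, pixel); pose x,y,yaw at z=0 (or f(x)->R,t)"""
    f=f or (lambda x:(R.from_euler('z',x[2]),np.array([x[0],x[1],0])))
    def r(x):
        Q,t=f(x); return np.concatenate([project(Q.apply(p)+t,i)[0]-q for i,p,q in obs])
    s=least_squares(r,x0,x_scale=[100,100,1]); return s.x,np.round(s.fun,1).reshape(-1,2)
def crop(i,x0,y0,x1,y1,k,fn,draw=()):
    c=cv2.resize(i["color"][y0:y1,x0:x1],None,fx=k,fy=k,interpolation=cv2.INTER_CUBIC)
    c=cv2.convertScaleAbs(c,alpha=1.4)
    for p in draw: cv2.circle(c,(int((p[0]-x0)*k),int((p[1]-y0)*k)),2,(0,255,0),-1)
    for v in range(x0-x0%10+10,x1,10): cv2.putText(c,str(v),((v-x0)*k,8),0,.3,(0,255,255)); cv2.line(c,((v-x0)*k,10),((v-x0)*k,15),(0,255,255))
    for v in range(y0-y0%10+10,y1,10): cv2.putText(c,str(v),(0,(v-y0)*k),0,.3,(0,255,255)); cv2.line(c,(20,(v-y0)*k),(25,(v-y0)*k),(0,255,255))
    cv2.imwrite(fn,c)
E
python3 - <<'E'
from h import *
i=get_image("scene"); crop(i,310,255,440,375,5,"pics/s1.png"); crop(i,220,160,350,240,6,"pics/s2.png")
i=get_image("top"); a=crop(i,350,195,440,295,6,"pics/t1.png");
E
```

```text
(no output)
```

View pics/s1.png

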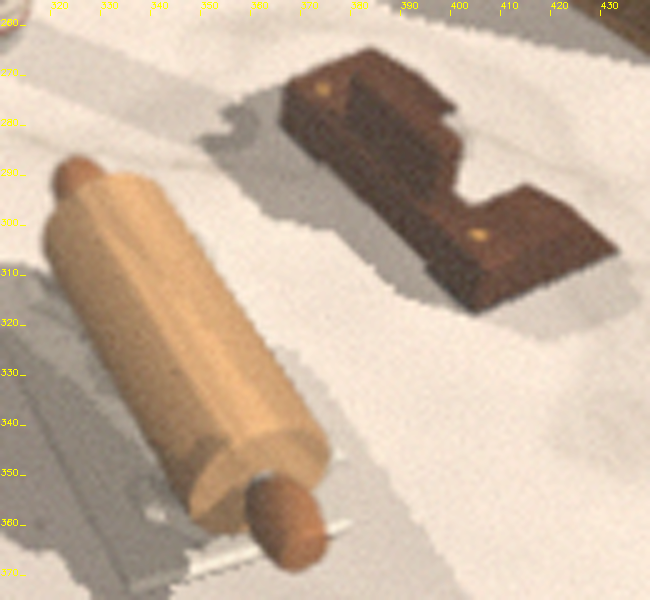

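View pics/s2.png

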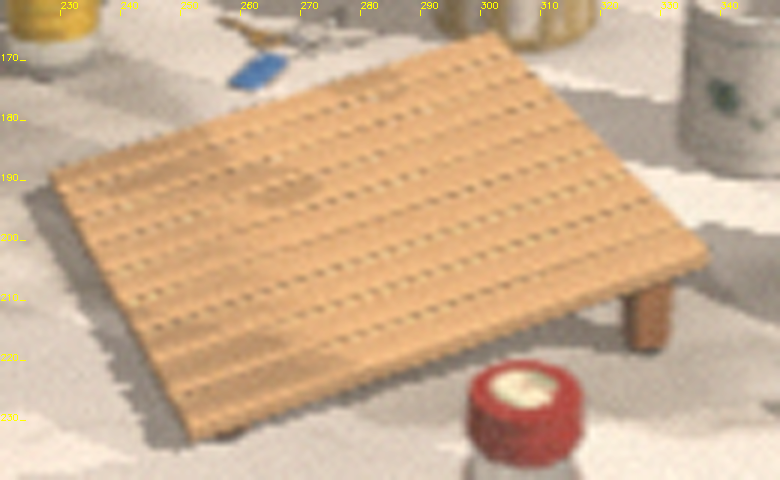

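View pics/t1.png

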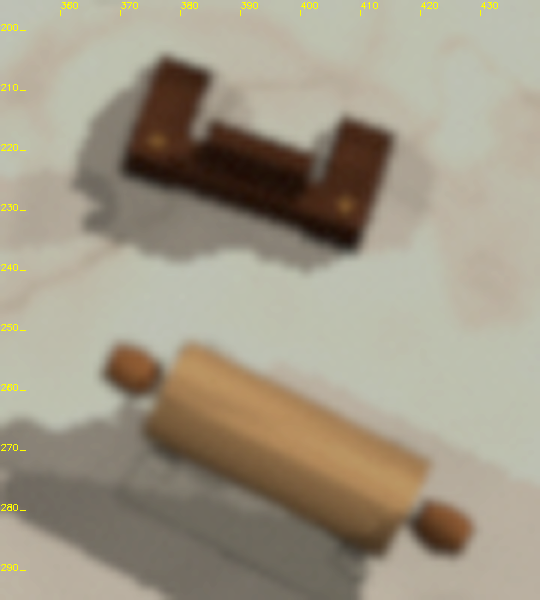

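The crops confirm the choice. The brown chock in the scene view has its back-bottom corner at (405,317.6), a toe tip at (433,305) and its fin standing. The pin barrel's ends are at (330,296) and (363,352). The drainer's corners are at (228,189), (302.5,165), (338,201) and (252,233). The top view agrees on the chock and the pin.

Run:
```python
from h import *
S=get_image("scene");T=get_image("top")
c=lambda p,k,o:(p[0]/k+o[0],p[1]/k+o[1])
s=lambda *p:c(p,5,(310,255)); t=lambda *p:c(p,6,(350,195))
obs=[(S,[-41,-68,0],s(475,313)),(S,[41,-68,1],s(618,250)),(S,[-41,68,0],s(283,125)),(S,[10,-37,28],s(525,185)),
(T,[41,68,1],t(165,57)),(T,[41,37,1],t(212,72)),(T,[41,-37,1],t(345,118)),(T,[41,-68,1],t(393,132)),(T,[-41,68,0],t(122,173)),(T,[-41,-68,0],t(355,250))]
print(*fit(obs,[600,-300,0]))
p=[(T,[-68,0,50],t(171,385)),(T,[68,0,50],t(404,509)),(S,[-68,0,50],s(100,207)),(S,[68,0,50],s(264,482))]
print(*fit(p,[500,-400,-1]))
d=lambda *q:c(q,6,(220,160))
o=[(S,[-129,129,17.6],d(50,175)),(S,[129,129,58.4],d(495,32)),(S,[129,-129,58.4],d(708,247)),(S,[-129,-129,17.6],d(193,438)),
(T,[-129,-129,17.6],(270,232)),(T,[-129,129,17.6],(204,203))]
print(*fit(o,[600,100,0]))
print(*fit(o[:4],[600,100,0]))
print("salt",on_plane((307,228),S,106),on_plane((326,216),T,106))
```

```text
[ 6.40998298e+02 -2.52186562e+02 -6.03758149e-03] [[-0.1  0.4]
 [ 0.8 -0.2]
 [-1.1 -0.7]
 [ 0.8 -0.9]
 [-0.3 -0.4]
 [ 0.6  0.1]
 [-0.3 -0.3]
 [ 0.6  0.4]
 [-0.7  0.2]
 [ 0.3  1.3]]
[ 453.08070894 -311.24663774   -1.72458275] [[-1.5 -0. ]
 [ 0.3  0.3]
 [ 0.9  2. ]
 [-0.3 -1.1]]
[ 5.76515856e+02  2.09553639e+02 -1.03370127e-01] [[-0.8 -0.9]
 [ 0.3 -1.2]
 [ 1.5 -0.9]
 [-0.4 -2.1]
 [ 1.3  3. ]
 [-0.3 -0.3]]
[ 5.73136553e+02  2.04019421e+02 -1.02246071e-01] [[-1.2  0. ]
 [ 0.2 -0.4]
 [ 1.7  0.3]
 [-0.7 -0.7]]
salt [503.91618637 -73.53135088 106.        ] [516.09197119 -56.04682662 106.        ]
```

```bash
cat >> h.py <<'E'
def ori(psi,tilt=0,byaw=None):
    """tool down, tool x at yaw psi; tilt: board pitch (x uphill) about board y"""
    q=R.from_euler('z',psi)*R.from_euler('x',np.pi)
    if tilt:
        b=R.from_euler('z',byaw); q=b*R.from_euler('y',-tilt)*b.inv()*q
    return q
def plan(pos,q,n=None,quiet=False):
    s=read_state(); q0=R.from_quat(s["ee_rot"]); rv=(q0.inv()*q).as_rotvec(); d=q0.inv().apply(np.array(pos)-s["position"])
    need=max(np.linalg.norm(d)/62.5,np.degrees(np.linalg.norm(rv))/10.7)
    print("t",s["clock"],"pos",s["position"].round(1),"F",s["contact_force"].round(1),"w",round(s["gripper_width"],1),"g",round(float(s["grasp_force"]),1),"rows",round(need,2),"\n rv",rv.round(3),"d",d.round(1))
E
python3 - <<'E'
from h import *
plan([611,-252,200],ori(-np.pi/2-.006))
E
```

```text
t 0.3 pos [181.5 597.9 244.9] F [ 1.  -0.3  0.6] w 85.6 g 0.0 rows 15.25 
 rv [ 1.000e-03 -1.000e-03  1.282e+00] d [657.9 688.3  45.5]
```

Emit:
carry_out(motion=[[0, 0, 0.13, 42, 44, 0, 1], [0, 0, 0.26, 84, 88, 0, 1], [0, 0, 0.39, 126, 132, 0, 1], [0, 0, 0.52, 168, 176, 0, 1], [0, 0, 0.65, 210, 220, 0, 1]])

```text
clock: 0.92
position: [319.1, 324.7, 245.6]
ee_rot: [0.89, -0.457, 0.0, -0.0]
contact_force: [0.9, -0.4, -0.1]
gripper_width: 85.3
grasp_force: 0.0
```

Run:
```python
from h import *
plan([611,-252,200],ori(-np.pi/2-.006))
```

```text
t 0.925 pos [319.1 324.7 245.6] F [ 0.9 -0.4 -0.1] w 85.3 g 0.0 rows 10.37 
 rv [-0.001  0.     0.628] d [638.8  99.1  45.4]
```

Emit:
carry_out(motion=[[0, 0, 0.06, 60, 9, 0, 1], [0, 0, 0.12, 120, 18, 0, 1], [0, 0, 0.18, 180, 28, 0, 1], [0, 0, 0.25, 240, 37, 5, 1], [0, 0, 0.31, 300, 46, 10, 1]])

```text
clock: 1.55
position: [457.8, 54.7, 235.7]
ee_rot: [0.809, -0.588, 0.0, -0.001]
contact_force: [0.9, 0.8, 0.4]
gripper_width: 85.3
grasp_force: 0.0
```

Run:
```python
from h import *
plan([611,-252,150],ori(-np.pi/2-.006))
```

```text
t 1.55 pos [457.8  54.7 235.7] F [0.9 0.8 0.4] w 85.3 g 0.0 rows 5.65 
 rv [-0.002  0.     0.32 ] d [339.  -50.8  85.7]
```

Emit:
carry_out(motion=[[0, 0, 0.06, 60, -9, 5, 1], [0, 0, 0.12, 120, -18, 10, 1], [0, 0, 0.18, 180, -28, 20, 1], [0, 0, 0.25, 240, -37, 35, 1], [0, 0, 0.31, 295, -45, 60, 1]])

```text
clock: 2.17
position: [593.0, -212.2, 175.6]
ee_rot: [0.708, -0.706, 0.001, -0.001]
contact_force: [0.4, 0.8, 0.7]
gripper_width: 85.6
grasp_force: 0.0
```

Run:
```python
from h import *
plan([611,-252,130],ori(-np.pi/2-.006))
T=get_image("top"); crop(T,190,130,320,240,6,"pics/t2.png")
S=get_image("scene"); crop(S,350,190,450,330,4,"pics/s3.png")
```

```text
t 2.175 pos [ 593.  -212.2  175.6] F [0.4 0.8 0.7] w 85.6 g 0.0 rows 1.01 
 rv [-0.003 -0.001  0.01 ] d [ 39.8 -17.8  45.7]
```

View pics/t2.png

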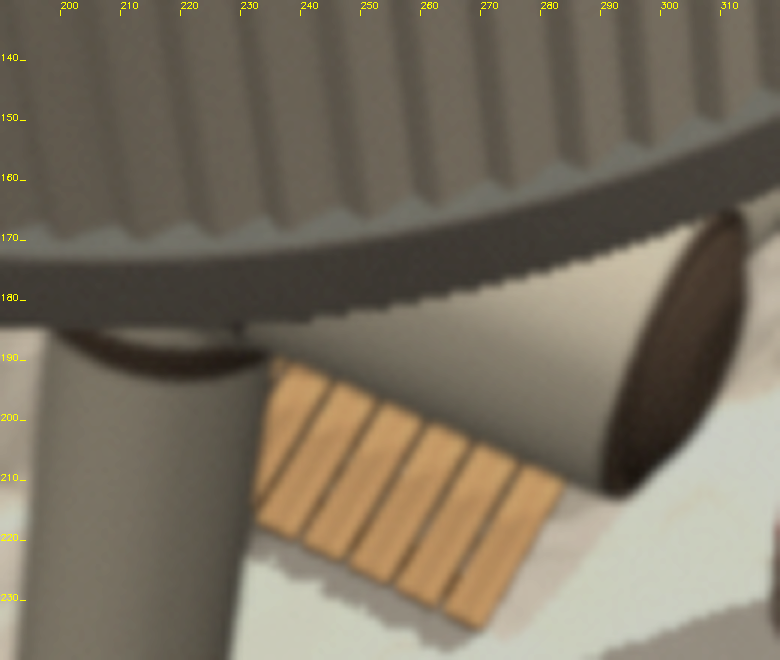

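The top view shows the draining board's low near corner at (269.7,235). That gives a better fit for the board.

Run:
```python
from h import *
S=get_image("scene");T=get_image("top")
d=lambda *q:(q[0]/6+220,q[1]/6+160)
o=[(S,[-129,129,17.6],d(50,175)),(S,[129,129,58.4],d(495,32)),(S,[129,-129,58.4],d(708,247)),(S,[-129,-129,17.6],d(193,438)),
(T,[-129,-129,17.6],(269.7,235)),(T,[-129,129,17.6],(204,203))]
print(*fit(o,[600,100,0])); print(*fit(o[:5],[600,100,0]))
for p in [(233,217),(284.5,210.3),(269.7,235)]: print(on_plane(p,T,17.6))
```

```text
[ 5.74545626e+02  2.07613453e+02 -1.09961869e-01] [[-0.9 -0.7]
 [ 0.4 -0.8]
 [ 1.2 -0.2]
 [-1.2 -1.6]
 [ 1.5  0.8]
 [-0.1  0. ]]
[ 5.74512190e+02  2.07684213e+02 -1.09757741e-01] [[-1.  -0.7]
 [ 0.4 -0.8]
 [ 1.2 -0.2]
 [-1.2 -1.6]
 [ 1.5  0.8]]
[448.62554873 236.59434745  17.6       ]
[534.93300293  90.38249914  17.6       ]
[432.82976557  99.19172834  17.6       ]
```

Emit:
carry_out(motion=[[0, 0, 0.01, 40, -18, 25, 1], [0, 0, 0.01, 40, -18, 60, 1], [0, 0, 0.01, 40, -18, 60, 1]])

```text
clock: 2.75
position: [608.0, -248.5, 113.5]
ee_rot: [-0.706, 0.708, 0.002, -0.001]
contact_force: [-0.7, 0.3, 1.1]
gripper_width: 85.3
grasp_force: 0.0
```

Run:
```python
from h import *
plan([611,-252,46],ori(-np.pi/2-.006))
S=get_image("scene"); crop(S,350,220,450,330,5,"pics/s4.png",project(np.array([[611,-252,45],[641+41,-252,0]]),S))
```

```text
t 2.75 pos [ 608.  -248.5  113.5] F [-0.7  0.3  1.1] w 85.3 g 0.0 rows 1.08 
 rv [0.005 0.001 0.003] d [ 3.6 -3.4 67.5]
```

View pics/s4.png

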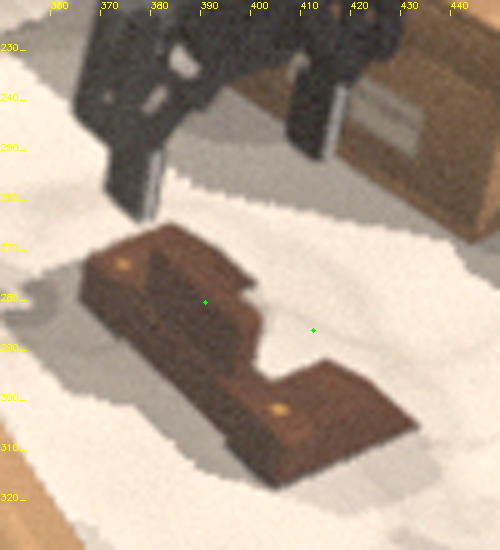

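The crop shows the gripper astride the fin, with the projected grip point at (391,280) on the fin. I'll descend and close.

Emit:
carry_out(motion=[[0, 0, 0, 3.5, -3, 25, 1], [0, 0, 0, 3.5, -3, 50, 1], [0, 0, 0, 3.5, -3, 67, 1], [0, 0, 0, 3.5, -3, 67, 0], [0, 0, 0, 3.5, -3, 67, -0.6]])

```text
clock: 3.42
position: [613.8, -253.4, 50.0]
ee_rot: [-0.706, 0.708, -0.001, 0.001]
contact_force: [0.1, 0.1, -0.3]
gripper_width: 51.4
grasp_force: 0.0
```

Emit:
carry_out(motion=[[0, 0, 0, 0, 0, 0, -1], [0, 0, 0, 0, 0, 0, -1], [0, 0, 0, 0, 0, 0, -1]])

```text
clock: 3.8
position: [612.4, -253.5, 49.4]
ee_rot: [-0.706, 0.708, 0.0, -0.0]
contact_force: [-2.1, 1.6, 5.8]
gripper_width: 14.8
grasp_force: 61.2
```

```bash
cat >> h.py <<'E'
MID=np.array([574.5,207.6,38.]);BY=-0.11
B=R.from_euler('z',BY)*R.from_euler('y',-0.157)
E
python3 - <<'E'
from h import *
t=MID+B.apply([-84,-1.5,49.4]); print(t)
plan(t+[0,0,80],ori(BY-np.pi/2,.157,BY))
print((R.from_quat(read_state()["ee_rot"]).apply([1,0,0])))
E
```

```text
[484.19261524 216.0649526   73.65853103]
t 3.8 pos [ 612.4 -253.5   49.4] F [-2.1  1.6  5.8] w 14.8 g 61.2 rows 7.96 
 rv [0.157 0.008 0.106] d [-469.1  130.  -104.3]
[-3.86473337e-03 -9.99992505e-01  2.33059208e-04]
```

Emit:
carry_out(motion=[[0, 0, 0, 0, 0, -40, -1], [0, 0, 0, 0, 0, -90, -1], [0, 0, 0, 0, 0, -140, -1], [0, 0, 0, -40, 0, -165, -1], [0, 0, 0, -100, 8, -165, -1]])

```text
clock: 4.42
position: [606.4, -153.4, 214.9]
ee_rot: [-0.705, 0.71, -0.002, 0.002]
contact_force: [0.6, 0.7, -4.0]
gripper_width: 15.2
grasp_force: 60.1
```

Emit:
carry_out(motion=[[0, 0, -0.02, -60, 18, 0, -1], [0, 0, -0.04, -120, 36, 0, -1], [0, 0, -0.06, -180, 54, 0, -1], [0, 0, -0.08, -240, 72, 0, -1], [0, 0, -0.1, -299, 90, 0, -1]])

```text
clock: 5.05
position: [515.0, 147.8, 212.4]
ee_rot: [0.74, -0.672, -0.001, 0.0]
contact_force: [0.0, 0.5, -4.4]
gripper_width: 15.0
grasp_force: 60.1
```

Run:
```python
from h import *
t=MID+B.apply([-84,-1.5,49.4])
plan(t+[0,0,60],ori(BY-np.pi/2,.157,BY))
```

```text
t 5.05 pos [515.  147.8 212.4] F [ 0.   0.5 -4.4] w 15.0 g 60.1 rows 1.74 
 rv [0.158 0.016 0.206] d [-70.9  24.   78.8]
```

Emit:
carry_out(motion=[[0.05, 0.005, 0.07, -24, 8, 20, -1], [0.1, 0.01, 0.14, -48, 16, 45, -1], [0.158, 0.016, 0.206, -71, 24, 65, -1], [0.158, 0.016, 0.206, -71, 24, 78, -1], [0.158, 0.016, 0.206, -71, 24, 78, -1]])

```text
clock: 5.68
position: [484.9, 213.6, 133.9]
ee_rot: [-0.665, 0.743, -0.059, 0.051]
contact_force: [-0.1, 0.6, -2.8]
gripper_width: 14.8
grasp_force: 60.1
```

Run:
```python
from h import *
t=MID+B.apply([-84,-1.5,49.4])
plan(t+[0,0,10],ori(BY-np.pi/2,.157,BY))
C=lambda p:MID+B.apply(p)
S=get_image("scene")
pts=[C([x,y,0]) for x,y in((-130,-130),(-130,130),(130,130),(130,-130),(0,-130),(0,130))]
crop(S,215,110,350,240,4,"pics/s5.png",project(np.array(pts),S))
```

```text
t 5.675 pos [484.9 213.6 133.9] F [-0.1  0.6 -2.8] w 14.8 g 60.1 rows 0.81 
 rv [ 0.001 -0.002 -0.   ] d [-2.5  8.8 49.5]
```

View pics/s5.png

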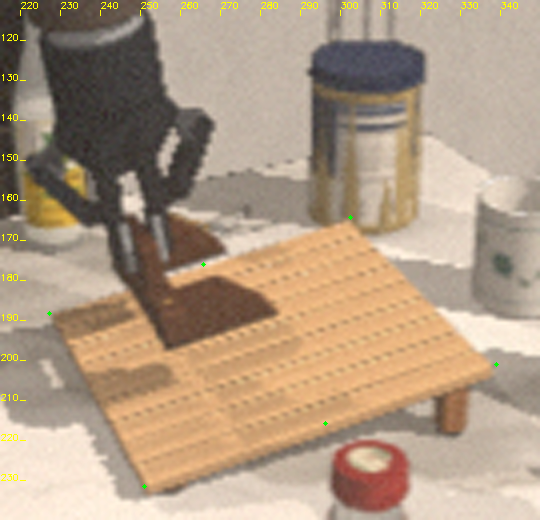

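The crop shows the chock over the board with its toes uphill. Its lower edge, (256,197) to (283,187), is parallel to the board's near edge, and the projected corners match.

Emit:
carry_out(motion=[[0, 0, 0, -2, 4, 20, -1], [0, 0, 0, -2.5, 8, 40, -1], [0, 0, 0, -2.5, 9, 49, -1], [0, 0, 0, -2.5, 9, 49, -1]])

```text
clock: 6.22
position: [485.4, 216.7, 85.6]
ee_rot: [-0.665, 0.743, -0.059, 0.053]
contact_force: [-0.5, -0.7, -3.5]
gripper_width: 15.2
grasp_force: 60.1
```

Run:
```python
from h import *
t=MID+B.apply([-84,-1.5,49.4])
plan(t,ori(BY-np.pi/2,.157,BY))
```

```text
t 6.225 pos [485.4 216.7  85.6] F [-0.5 -0.7 -3.5] w 15.2 g 60.1 rows 0.19 
 rv [-0.002 -0.    -0.001] d [ 0.7  3.  11.6]
```

Lower in small steps and watch for contact.

Emit:
carry_out(motion=[[0, 0, 0, 0.5, 1, 3, -1], [0, 0, 0, 0.5, 2, 6, -1], [0, 0, 0, 0.5, 2.5, 8, -1], [0, 0, 0, 0.5, 2.5, 8, -1]])

```text
clock: 6.72
position: [483.4, 216.7, 77.2]
ee_rot: [-0.665, 0.743, -0.059, 0.053]
contact_force: [0.7, -0.2, -3.8]
gripper_width: 15.1
grasp_force: 60.2
```

Emit:
carry_out(motion=[[0, 0, 0, 0, 0, 1, -1], [0, 0, 0, 0, 0, 2, -1], [0, 0, 0, 0, 0, 2, -1]])

```text
clock: 7.1
position: [483.8, 216.6, 75.1]
ee_rot: [-0.665, 0.743, -0.059, 0.053]
contact_force: [0.5, 0.5, -2.8]
gripper_width: 14.7
grasp_force: 60.2
```

Emit:
carry_out(motion=[[0, 0, 0, 0, 0, 1, -1], [0, 0, 0, 0, 0, 1.5, -1], [0, 0, 0, 0, 0, 1.5, -1]])

```text
clock: 7.48
position: [484.0, 216.6, 73.7]
ee_rot: [-0.665, 0.743, -0.059, 0.053]
contact_force: [0.0, -0.9, -3.3]
gripper_width: 14.8
grasp_force: 60.2
```

Emit:
carry_out(motion=[[0, 0, 0, 0, 0, 1, -1], [0, 0, 0, 0, 0, 1, -1]])

```text
clock: 7.72
position: [484.2, 216.6, 73.6]
ee_rot: [-0.665, 0.743, -0.059, 0.053]
contact_force: [-4.1, -0.5, 4.9]
gripper_width: 14.8
grasp_force: 61.3
```

Emit:
carry_out(motion=[[0, 0, 0, 0, 0, 0, -0.5], [0, 0, 0, 0, 0, 0, 0], [0, 0, 0, 0, 0, 0, 0], [0, 0, 0, 0, 0, -5, 0], [0, 0, 0, 0, 0, -30, 0]])

```text
clock: 8.35
position: [478.8, 216.3, 101.6]
ee_rot: [-0.665, 0.743, -0.059, 0.051]
contact_force: [-0.1, -0.1, 0.2]
gripper_width: 42.6
grasp_force: 0.0
```

Run:
```python
from h import *
PSI=-1.7246
plan([453,-311,180],ori(PSI))
S=get_image("scene");T=get_image("top")
C=lambda p:MID+B.apply(p)
pts=[C(p) for p in([-13,-68,0],[-95,-68,0],[-13,68,0],[-84,0,60],[-44,-37,28])]
crop(S,215,110,350,240,4,"pics/s6.png",project(np.array(pts),S))
```

```text
t 8.35 pos [478.8 216.3 101.6] F [-0.1 -0.1  0.2] w 42.6 g 0.0 rows 8.54 
 rv [-0.156  0.001  0.043] d [527.1 -44.3 -71.1]
```

View pics/s6.png

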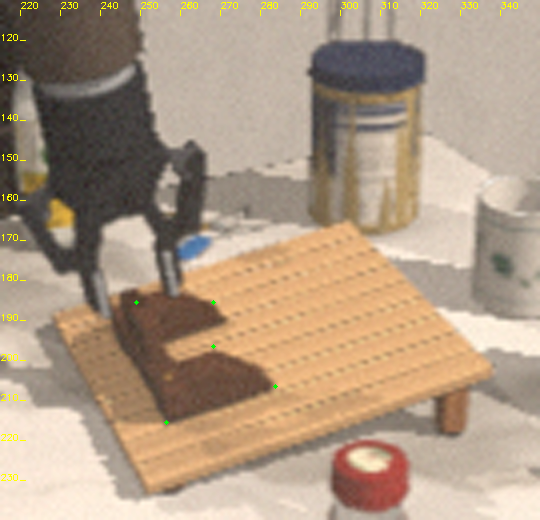

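The chock sits squarely where predicted, with its toe tip at (282,207), its back corner at (255.5,215.5) and the gripper clear of it. Next is the pin.

Emit:
carry_out(motion=[[-0.04, 0, 0, 0, 0, -50, 1], [-0.08, 0, 0.01, 20, -4, -90, 1], [-0.12, 0, 0.02, 70, -8, -105, 1], [-0.156, 0, 0.03, 132, -14, -107, 1], [-0.156, 0, 0.04, 194, -20, -106, 1]])

```text
clock: 9.07
position: [461.6, 22.5, 210.6]
ee_rot: [-0.652, 0.758, 0.0, 0.003]
contact_force: [0.8, 0.5, -0.4]
gripper_width: 85.5
grasp_force: 0.0
```

Run:
```python
from h import *
plan([453,-311,150],ori(-1.7246))
```

```text
t 9.075 pos [461.6  22.5 210.6] F [ 0.8  0.5 -0.4] w 85.5 g 0.0 rows 5.42 
 rv [-0.004  0.005  0.004] d [331.3 -41.1  59.2]
```

Emit:
carry_out(motion=[[0, 0.005, 0, 60, -8, 0, 1], [0, 0.005, 0, 122, -15, 0, 1], [0, 0.005, 0, 184, -23, 0, 1], [0, 0.005, 0, 246, -31, 20, 1], [0, 0.005, 0, 304, -38, 40, 1]])

```text
clock: 9.7
position: [453.3, -282.1, 169.5]
ee_rot: [-0.652, 0.758, -0.002, 0.001]
contact_force: [0.8, 1.1, -1.5]
gripper_width: 85.8
grasp_force: 0.0
```

Emit:
carry_out(motion=[[0, 0, 0, 13, -2, 30, 1], [0, 0, 0, 13, -2, 50, 1], [0, 0, 0, 13, -2, 50, 1]])

```text
clock: 10.07
position: [452.1, -293.2, 117.9]
ee_rot: [-0.652, 0.759, 0.001, -0.001]
contact_force: [0.6, 0.2, 1.0]
gripper_width: 85.1
grasp_force: 0.0
```

Run:
```python
from h import *
plan([453,-311,45],ori(-1.7246))
S=get_image("scene"); crop(S,310,230,400,375,4,"pics/s7.png",project(np.array([[453,-311,78]]),S))
```

```text
t 10.075 pos [ 452.1 -293.2  117.9] F [0.6 0.2 1. ] w 85.1 g 0.0 rows 1.2 
 rv [ 0.002 -0.001  0.002] d [17.5 -3.8 72.9]
```

View pics/s7.png

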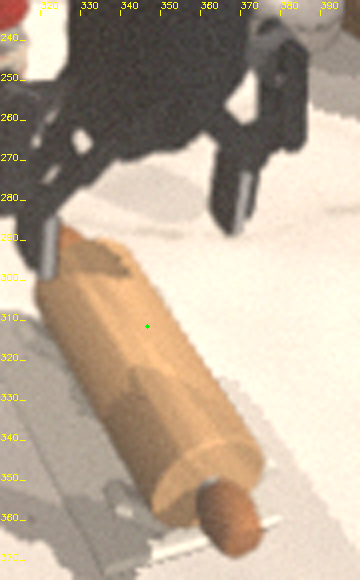

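The fingers straddle the barrel, and the projected target at (347,311.5) is on the barrel's top ridge near its middle. I'll descend and grip.

Emit:
carry_out(motion=[[0, 0, 0, 17.5, -4, 10, 1], [0, 0, 0, 17.5, -4, 35, 1], [0, 0, 0, 17.5, -4, 60, 1], [0, 0, 0, 17.5, -4, 72, 1], [0, 0, 0, 17.5, -4, 72, 1]])

```text
clock: 10.75
position: [455.1, -311.5, 47.7]
ee_rot: [-0.652, 0.758, -0.001, -0.0]
contact_force: [-0.2, 0.6, 0.1]
gripper_width: 85.3
grasp_force: 0.0
```

Emit:
carry_out(motion=[[0, 0, 0, 0, 0, 0, 0.5], [0, 0, 0, 0, 0, 0, 0.4], [0, 0, 0, 0, 0, 0, 0.35]])

```text
clock: 11.12
position: [452.6, -310.8, 48.5]
ee_rot: [-0.652, 0.758, 0.001, -0.001]
contact_force: [-6.1, 1.3, 4.2]
gripper_width: 57.5
grasp_force: 2.7
```

Emit:
carry_out(motion=[[0, 0, 0, 0, 1.5, 2, 0.35], [0, 0, 0, 0, 1.5, 2, 0.35], [0, 0, 0, 0, 1.5, 2, 0], [0, 0, 0, 0, 1.5, 2, -1], [0, 0, 0, 0, 1.5, 2, -1]])

```text
clock: 11.75
position: [451.7, -310.7, 46.6]
ee_rot: [-0.652, 0.758, 0.0, -0.001]
contact_force: [-7.5, 1.8, 8.5]
gripper_width: 54.7
grasp_force: 62.1
```

Run:
```python
from h import *
s=read_state(); print(s)
q=R.from_quat(s["ee_rot"]);print(q.apply([1,0,0]))
```

```text
{'clock': 11.75, 'joints': array([-0.30604629,  0.48343953, -0.41741044,  0.00195796, -0.67135782,
        0.15417783]), 'joint_vel': array([ 1.42749128e-04,  1.14091205e-03, -7.86112251e-06, -3.08327665e-05,
       -5.46008747e-04,  7.92869474e-04]), 'joint_efforts': array([ 1.50756631e+00, -3.41451359e+01,  1.49376512e+01,  2.74212733e+00,
        2.17053361e+00, -6.74708892e-03]), 'position': array([ 451.72494048, -310.68261459,   46.62798141]), 'ee_rot': array([-6.52008563e-01,  7.58211029e-01,  2.78940313e-04, -8.89068292e-04]), 'contact_force': array([-7.53535324,  1.77186656,  8.46245584]), 'wrist_torque': array([0.4807744 , 2.15350394, 0.01838397]), 'grasp_force': 62.141722440719604, 'gripper_width': 54.74424089604382}
[-1.49768086e-01 -9.88720664e-01  9.84459825e-04]
```

Emit:
carry_out(motion=[[0, 0, 0, 0, 0, -15, -1], [0, 0, 0, 0, 0, -50, -1], [0, 0, 0, 0, 0, -100, -1], [0, 0, 0, 0, 0, -150, -1], [0, 0, 0, 0, 0, -180, -1]])

```text
clock: 12.38
position: [455.0, -311.0, 229.5]
ee_rot: [-0.652, 0.758, -0.004, 0.002]
contact_force: [0.1, 0.3, -4.8]
gripper_width: 54.2
grasp_force: 65.0
```

Run:
```python
from h import *
plan(MID+B.apply([8,0.5,28+110-3.4]),ori(BY-np.pi/2,.157,BY))
s=read_state();print(s["wrist_torque"])
```

```text
t 12.375 pos [ 455.  -311.   229.5] F [ 0.1  0.3 -4.8] w 54.2 g 65.0 rows 8.55 
 rv [ 0.147 -0.006 -0.039] d [-530.7  -27.    56.3]
[-0.00051549 -0.07925569 -0.02951433]
```

Emit:
carry_out(motion=[[0.01, 0, 0, -50, -3, 0, -1], [0.02, 0, -0.01, -110, -5, 0, -1], [0.04, 0, -0.01, -170, -8, 0, -1], [0.06, 0, -0.02, -230, -11, 0, -1], [0.08, 0, -0.02, -290, -14, 0, -1]])

```text
clock: 13.0
position: [511.3, -23.5, 226.3]
ee_rot: [-0.659, 0.751, -0.032, 0.028]
contact_force: [0.9, -0.2, -3.7]
gripper_width: 54.4
grasp_force: 64.9
```

Run:
```python
from h import *
plan(MID+B.apply([8,0.5,28+70-3.4]),ori(BY-np.pi/2,.157,BY))
```

```text
t 13.0 pos [511.3 -23.5 226.3] F [ 0.9 -0.2 -3.7] w 54.4 g 64.9 rows 4.11 
 rv [ 0.071 -0.003 -0.02 ] d [-237.8  -17.7   95.4]
```

Emit:
carry_out(motion=[[0.02, 0, -0.01, -55, -4, 5, -1], [0.04, 0, -0.01, -110, -8, 15, -1], [0.06, 0, -0.02, -165, -12, 35, -1], [0.071, 0, -0.02, -215, -16, 60, -1], [0.071, -0.003, -0.02, -237, -17.5, 90, -1]])

```text
clock: 13.62
position: [567.0, 209.6, 136.9]
ee_rot: [-0.666, 0.742, -0.058, 0.053]
contact_force: [-0.1, -0.2, -5.0]
gripper_width: 54.1
grasp_force: 64.9
```

Emit:
carry_out(motion=[[0, 0, 0, 0, 0, 0, -1]])

```text
clock: 13.75
position: [564.8, 206.8, 133.9]
ee_rot: [-0.666, 0.742, -0.057, 0.048]
contact_force: [-0.8, -0.7, -3.9]
gripper_width: 54.3
grasp_force: 64.8
```

Run:
```python
from h import *
plan(MID+B.apply([8,0.5,28+12-3.4]),ori(BY-np.pi/2,.157,BY))
```

```text
t 13.75 pos [564.8 206.8 133.9] F [-0.8 -0.7 -3.9] w 54.3 g 64.8 rows 0.96 
 rv [ 0.008 -0.004  0.002] d [-2.5 -2.9 59.6]
```

Emit:
carry_out(motion=[[0.005, -0.003, 0, -2, -2.5, 15, -1], [0.007, -0.003, 0, -2.5, -3, 35, -1], [0.007, -0.003, 0, -2.5, -3, 50, -1], [0.007, -0.003, 0, -2.5, -3, 58, -1], [0.007, -0.003, 0, -2.5, -3, 58, -1]])

```text
clock: 14.38
position: [577.9, 206.3, 79.8]
ee_rot: [-0.665, 0.743, -0.059, 0.054]
contact_force: [0.5, -0.6, -4.3]
gripper_width: 54.4
grasp_force: 65.1
```

Run:
```python
from h import *
plan(MID+B.apply([6,0.5,28+3-3.4]),ori(BY-np.pi/2,.157,BY))
s=read_state(); print(B.inv().apply(s["position"]-MID))
```

```text
t 14.375 pos [577.9 206.3  79.8] F [ 0.5 -0.6 -4.3] w 54.4 g 65.1 rows 0.22 
 rv [-0.003  0.001 -0.   ] d [-1.4  4.  13.1]
[ 9.9946263  -0.91997949 40.73956224]
```

Emit:
carry_out(motion=[[0, 0, 0, -1, 1, 4, -1], [0, 0, 0, -1.5, 3, 8, -1], [0, 0, 0, -1.5, 4, 12, -1], [0, 0, 0, -1.5, 4, 12, -1]])

```text
clock: 14.88
position: [575.6, 208.2, 67.0]
ee_rot: [-0.665, 0.742, -0.059, 0.053]
contact_force: [-0.6, -0.1, -4.9]
gripper_width: 54.1
grasp_force: 65.1
```

Emit:
carry_out(motion=[[0, 0, 0, 0, 0, 1, -1], [0, 0, 0, 0, 0, 1.5, -1], [0, 0, 0, 0, 0, 1.5, -1]])

```text
clock: 15.25
position: [576.3, 208.3, 66.0]
ee_rot: [-0.665, 0.742, -0.059, 0.054]
contact_force: [-0.1, 0.5, -5.2]
gripper_width: 54.2
grasp_force: 65.1
```

Run:
```python
from h import *
s=read_state(); print(B.inv().apply(s["position"]-MID), B.inv().apply(s["contact_force"]))
```

```text
[ 6.06828647  0.90621605 27.43798969] [-0.92498547  0.51137241 -5.12796121]
```

Emit:
carry_out(motion=[[0, 0, 0, 0, 0, 1, -1], [0, 0, 0, 0, 0, 1.5, -1], [0, 0, 0, 0, 0, 1.5, -1]])

```text
clock: 15.62
position: [576.4, 208.2, 64.5]
ee_rot: [-0.665, 0.742, -0.059, 0.054]
contact_force: [0.9, -0.4, -4.6]
gripper_width: 54.5
grasp_force: 65.1
```

Emit:
carry_out(motion=[[0, 0, 0, 0, 0, 0.8, -1], [0, 0, 0, 0, 0, 0.8, -1]])

```text
clock: 15.88
position: [576.5, 208.2, 63.6]
ee_rot: [-0.665, 0.742, -0.059, 0.054]
contact_force: [-0.4, 0.3, -4.4]
gripper_width: 54.3
grasp_force: 65.1
```

Emit:
carry_out(motion=[[0, 0, 0, 0, 0, 0.5, -1], [0, 0, 0, 0, 0, 0.5, -1]])

```text
clock: 16.12
position: [576.7, 208.3, 63.5]
ee_rot: [-0.665, 0.742, -0.059, 0.054]
contact_force: [-0.7, 0.5, -3.0]
gripper_width: 54.2
grasp_force: 65.3
```

Emit:
carry_out(motion=[[0, 0, 0, 0, 0, 0.4, -1], [0, 0, 0, 0, 0, 0.4, -1]])

```text
clock: 16.38
position: [576.7, 208.3, 63.4]
ee_rot: [-0.665, 0.742, -0.059, 0.054]
contact_force: [-3.6, -0.4, 3.0]
gripper_width: 54.2
grasp_force: 65.6
```

The board is felt at TCP z of about 63.5. I'll back off 0.9 mm and creep downhill to find the toes.

Emit:
carry_out(motion=[[0, 0, 0, 0, 0, -1.1, -1], [0, 0, 0, 0, 1.5, -1.1, -1], [0, 0, 0, 0, 3, -1.1, -1], [0, 0, 0, 0, 3, -1.1, -1]])

```text
clock: 16.88
position: [573.4, 208.5, 63.1]
ee_rot: [-0.665, 0.742, -0.059, 0.054]
contact_force: [0.7, -0.5, -5.4]
gripper_width: 54.5
grasp_force: 65.4
```

Emit:
carry_out(motion=[[0, 0, 0, 0, 1, 0, -1], [0, 0, 0, 0, 1, 0, -1]])

```text
clock: 17.12
position: [572.5, 208.6, 63.2]
ee_rot: [-0.665, 0.742, -0.059, 0.054]
contact_force: [0.5, -0.0, -4.3]
gripper_width: 54.4
grasp_force: 65.4
```

Emit:
carry_out(motion=[[0, 0, 0, 0, 1, 0, -1], [0, 0, 0, 0, 1, 0, -1]])

```text
clock: 17.38
position: [571.5, 208.8, 63.1]
ee_rot: [-0.665, 0.742, -0.059, 0.054]
contact_force: [0.2, 0.5, -4.9]
gripper_width: 54.6
grasp_force: 65.4
```

Emit:
carry_out(motion=[[0, 0, 0, 0, 0.8, 0, -1], [0, 0, 0, 0, 0.8, 0, -1]])

```text
clock: 17.62
position: [570.8, 208.9, 63.0]
ee_rot: [-0.665, 0.742, -0.059, 0.054]
contact_force: [-0.0, 0.4, -4.5]
gripper_width: 54.3
grasp_force: 65.4
```

Emit:
carry_out(motion=[[0, 0, 0, 0, 0.7, 0, -1], [0, 0, 0, 0, 0.7, 0, -1]])

```text
clock: 17.88
position: [570.1, 209.0, 62.9]
ee_rot: [-0.665, 0.742, -0.059, 0.054]
contact_force: [1.2, -0.3, -5.0]
gripper_width: 54.5
grasp_force: 65.4
```

Emit:
carry_out(motion=[[0, 0, 0, 0, 0.6, 0, -1], [0, 0, 0, 0, 0.6, 0, -1]])

```text
clock: 18.12
position: [569.8, 209.2, 62.9]
ee_rot: [-0.665, 0.742, -0.059, 0.054]
contact_force: [1.2, 0.3, -3.8]
gripper_width: 54.0
grasp_force: 65.4
```

Emit:
carry_out(motion=[[0, 0, 0, 0, 0.2, 0, -1], [0, 0, 0, 0, 0.2, 0, -1]])

```text
clock: 18.38
position: [569.7, 209.2, 63.0]
ee_rot: [-0.665, 0.742, -0.059, 0.054]
contact_force: [0.9, -1.2, -3.1]
gripper_width: 54.4
grasp_force: 65.4
```

Emit:
carry_out(motion=[[0, 0, 0, 0, 0, 0, -1], [0, 0, 0, 0, 0, 0, -1]])

```text
clock: 18.62
position: [569.6, 209.2, 62.9]
ee_rot: [-0.665, 0.742, -0.059, 0.054]
contact_force: [2.1, -0.1, -3.0]
gripper_width: 54.3
grasp_force: 65.3
```

The toes are felt: Fx is about +1.5 and Fz has risen by 1.5. I'll slide down along the toe face onto the board.

Emit:
carry_out(motion=[[0, 0, 0, 0, -0.5, 0.4, -1], [0, 0, 0, 0, -0.6, 0.6, -1], [0, 0, 0, 0, -0.6, 0.6, -1]])

```text
clock: 19.0
position: [570.2, 209.1, 62.6]
ee_rot: [-0.665, 0.742, -0.059, 0.054]
contact_force: [-0.6, -0.6, 0.1]
gripper_width: 54.1
grasp_force: 65.4
```

Emit:
carry_out(motion=[[0, 0, 0, 0, -0.1, 0.2, -1], [0, 0, 0, 0, -0.1, 0.2, -1]])

```text
clock: 19.25
position: [570.4, 209.1, 62.5]
ee_rot: [-0.665, 0.742, -0.059, 0.054]
contact_force: [-1.0, -1.3, 0.7]
gripper_width: 54.5
grasp_force: 65.7
```

Emit:
carry_out(motion=[[0, 0, 0, 0, 0.4, -0.2, -1], [0, 0, 0, 0, 0.4, -0.2, -1], [0, 0, 0, 0, 0.4, -0.2, -1]])

```text
clock: 19.62
position: [570.3, 209.1, 62.5]
ee_rot: [-0.665, 0.742, -0.059, 0.054]
contact_force: [3.8, -0.6, -0.7]
gripper_width: 54.5
grasp_force: 65.6
```

Emit:
carry_out(motion=[[0, 0, 0, 0, 0, 0.2, -1], [0, 0, 0, 0, 0, 0.3, -1], [0, 0, 0, 0, 0, 0.3, -1]])

```text
clock: 20.0
position: [570.3, 209.1, 62.4]
ee_rot: [-0.665, 0.742, -0.059, 0.055]
contact_force: [4.6, -2.9, 3.8]
gripper_width: 54.5
grasp_force: 65.7
```

Emit:
carry_out(motion=[[0, 0, 0, 0, -0.25, -0.2, -1], [0, 0, 0, 0, -0.25, -0.2, -1]])

```text
clock: 20.25
position: [570.3, 209.1, 62.4]
ee_rot: [-0.665, 0.742, -0.059, 0.054]
contact_force: [3.3, -2.6, 3.3]
gripper_width: 54.2
grasp_force: 65.8
```

Run:
```python
from h import *
s=read_state(); print(B.inv().apply(s["position"]-MID), B.inv().apply(s["contact_force"]), s["wrist_torque"])
```

```text
[-0.45206716  1.06613912 24.79757366] [ 4.01834136 -2.25537389  2.65875165] [-0.65426333 -0.8674232  -0.07540038]
```

Emit:
carry_out(motion=[[0, 0, 0, 0, -0.2, -0.1, -1], [0, 0, 0, 0, -0.2, -0.1, -1]])

```text
clock: 20.5
position: [570.3, 209.1, 62.4]
ee_rot: [-0.665, 0.742, -0.059, 0.054]
contact_force: [3.5, -1.2, 3.0]
gripper_width: 54.1
grasp_force: 65.7
```

Both bearings are felt: about 7 N from the board, and an uphill push from the toes. I'll release gently.

Emit:
carry_out(motion=[[0, 0, 0, 0, -0.1, 0, 0.3], [0, 0, 0, 0, -0.1, 0, 0.4], [0, 0, 0, 0, -0.1, 0, 0.5], [0, 0, 0, 0, -0.1, 0, 0.6], [0, 0, 0, 0, -0.1, 0, 0.7]])

```text
clock: 21.12
position: [570.1, 208.9, 62.1]
ee_rot: [-0.665, 0.742, -0.059, 0.054]
contact_force: [0.7, -0.9, -0.0]
gripper_width: 72.6
grasp_force: 0.0
```

Emit:
carry_out(motion=[[0, 0, 0, 0, 0, 0, 1], [0, 0, 0, 0, 0, 0, 1], [0, 0, 0, 0, 0, 0, 1]])

```text
clock: 21.5
position: [570.3, 208.9, 62.3]
ee_rot: [-0.665, 0.742, -0.059, 0.054]
contact_force: [-0.3, 0.1, -0.0]
gripper_width: 85.4
grasp_force: 0.0
```

Emit:
carry_out(motion=[[0, 0, 0, 0, 0, -15, 1], [0, 0, 0, 0, 0, -40, 1], [0, 0, 0, 0, 0, -80, 1], [0, 0, 0, 0, 0, -120, 1], [0, 0, 0, 0, 0, -160, 1]])

```text
clock: 22.12
position: [544.5, 211.6, 222.8]
ee_rot: [-0.665, 0.742, -0.059, 0.055]
contact_force: [1.5, 0.3, -0.8]
gripper_width: 85.2
grasp_force: 0.0
```

Emit:
carry_out(motion=[[0, 0, 0, 0, 0, -20, 1], [0, 0, 0, 0, 0, -20, 1], [0, 0, 0, 0, 0, -20, 1]])

```text
clock: 22.5
position: [541.1, 211.6, 239.2]
ee_rot: [-0.665, 0.743, -0.059, 0.053]
contact_force: [-0.7, -0.6, 0.0]
gripper_width: 85.4
grasp_force: 0.0
```

Run:
```python
from h import *
S=get_image("scene"); hsv=cv2.cvtColor(S["color"],cv2.COLOR_BGR2HSV)
C=lambda p:MID+B.apply(p)
print("pred handle ends",project(np.array([C([0,-90,28]),C([0,90,28])]),S).round(1), "chock",project(np.array([C([-54,0,28]),C([-13,-68,0]),C([-95,-68,0])]),S).round(1))
old=cv2.imread("pics/s1.png")[300+150:,255:320]  # near handle in first crop (brightened x1.4)
print("handle hsv",cv2.cvtColor(old,cv2.COLOR_BGR2HSV)[60:100,20:50].reshape(-1,3).mean(0))
for nm,lo,hi in(("reddish",(5,130,50),(11,255,200)),("dark",(0,40,10),(14,255,70))):
    m=cv2.inRange(hsv,np.array(lo),np.array(hi)); m[:150]=0;m[245:]=0;m[:,:215]=0;m[:,345:]=0
    n,l,st,ce=cv2.connectedComponentsWithStats(m)
    print(nm,[(st[k].tolist(),ce[k].round(1).tolist()) for k in range(1,n) if st[k,4]>12])
```

```text
pred handle ends [[289.5 200.6]
 [268.4 173.7]] chock [[261.1 191.9]
 [283.8 206.6]
 [256.6 215.7]]
handle hsv [ 12.0625     119.81833333 153.2075    ]
reddish []
dark [([255, 183, 14, 12, 78], [260.9, 189.0]), ([243, 185, 17, 30, 99], [249.4, 197.2]), ([270, 198, 13, 13, 45], [275.9, 205.0])]
```

Run:
```python
from h import *
S=get_image("scene"); hsv=cv2.cvtColor(S["color"],cv2.COLOR_BGR2HSV).astype(int)
print("dark-red ratio map x=256..300 step2, y=166..212 step 2 (V)")
old=cv2.imread("pics/scene0.png"); d=cv2.absdiff(S["color"],old).sum(2)
for y in range(164,214,2): print(y,' '.join("%3d"%hsv[y,x,2] if d[y,x]>45 else '  .' for x in range(250,304,2)))
m=(d>60).astype(np.uint8); m[240:]=0; m[:160]=0; m[:,:220]=0; m[:,345:]=0
n,l,st,ce=cv2.connectedComponentsWithStats(m); print([st[k].tolist() for k in range(1,n) if st[k,4]>30])
```

```text
dark-red ratio map x=256..300 step2, y=166..212 step 2 (V)
164   .   .   .   .   .   .   .   .   .   .   .   .   .   .   .   .   .   .   .   .   .   .   .   .   .   .   .
166   .   .   .   .   .   .   .   .   .   .   .   .   .   .   .   .   .   .   .   .   .   .   .   .   .   .   .
168   .   .   .   .   .   .   .   .   .   .   .   .   .   .   .   .   .   .   .   .   .   .   .   .   .   .   .
170   .   .   .   .   .   .   .   .   . 129 162 162 162   .   .   .   .   .   .   .   .   .   .   .   .   .   .
172   .   .   .   .   .   .   .   . 133 137 149 159 158 161   .   .   .   .   .   .   .   .   .   .   .   .   .
174   .   .   .   .   .   .   .  98 117 134 134 151   . 161   .   .   .   .   .   .   .   .   .   .   .   .   .
176   .   .   .   .   .   . 144 107 111 125 139   .   .   .   .   .   .   .   .   .   .   .   .   .   .   .   .
178   .   .   .   .   .   .   .  99 106 111 132 142   .   .   .   .   .   .   .   .   .   .   .   .   .   .   .
180   .   .   . 137 123 119 110  90 103 110 115 136   .   .   .   .   .   .   .   .   .   .   .   .   .   .   .
182   . 124  88  72  77  94 105  
[... 1109 characters left out ...]
1  77  76  81  82  81  79  87  67  66  90 103 100  90  79 105 114 118 141   .   .   .   .
204  78  58  75 109  94  86  77  81  72  78  74  76  74  72  68  86  99  94 104  95 110 118   .   .   . 139   .
206 106  67  70  82  89  84  73  74  73  71  76  76  70  63  60  61  64 106 130   . 138   .   .   . 146   . 152
208 115  99  63  78  83  81  72  75  71  75  76  75  65  61  62  90 113 133   .   .   .   .   .   .   .   .   .
210 112 109  62  69  77  72  76  75  70  71  67  66  79  92 105  99 109 137 145   .   .   .   .   .   .   .   .
212 117 101  78  71  77  76  73  74  73  97   .   .   . 141   .   .   .   .   .   .   .   .   .   .   .   .   .
[[233, 170, 63, 47, 1593], [220, 201, 14, 12, 97]]
```

```bash
python3 -c "
from bench import *
print(job_done())"
```

```text
the job is handed in; nothing more can be done
None
```

I set the chock toes-uphill just below the middle of the board and laid the pin across the middle against it. I let go only once I felt both board and chock bearing, and handed the job in at about 22.6 s; the last image readings showed the pin and chock where expected, with the gripper clear above.

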